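# Serve the round roll with the tongs

## Robot

A 6-joint arm with a two-finger parallel gripper is mounted at the origin on the work surface. World frame = base frame: x ahead of the robot, y to its left, z up, the work surface at z = 0. Lengths are in m, angles in rad, forces in N, time in s.
With the tool pointing down it reaches from about 0.3 to 0.775 m from the base axis. Payload 14.6 kg.
Tool frame: the origin (TCP) lies at the very end of the fingers, on their centre line; the grasp point (between the pads) lies 19 mm behind it; y points along the fingers, x is the direction in which the jaws open and shut, and the axes are right-handed (so a half turn about y gives the same grasp; the last joint's range is limited). The gripper opens to 94 mm and grips with 3 to 60 N. Pads are 16 mm wide; open, the fingers measure 119 mm over their backs; the gripper's body (75 mm by 177 mm) begins 78 mm behind the grasp point.
Start: joints at [1.196, 0.3, 1.521, -0, 1.321, -0.067], TCP at [0.167, 0.524, 0.171] pointing down, gripper open.
Joint ranges: [-3.03, 3.03], [-0.79, 2.21], [0.23, 2.52], [-1.04, 4.18], [0, 3.07], [-2.55, 2.55]. Speed limits (rad/s): [2.22, 2.22, 2.57, 3.14, 3.14, 3.14].

## Interface

Orientations are given as [roll, pitch, yaw] about the fixed x, y, z axes, in that order (R = Rz(yaw) Ry(pitch) Rx(roll)).
In Python, from station import get_obs, cams, hand_in gives the robot as it stands. The module is installed in compiled form; this text tells all that it offers.
- The arm moves only by the tool step_arm, never from a script. Its argument "plan" is a list of rows, each an object with "grip": the closure, from -1 (fully open) to 1 (shut), so that 0 is half open; "slide": the shift along the tool's x, y, z in m, a list of three; "spin": the turn about the tool's y in degrees. A call has 1 to 20 rows; each row shifts and turns the commanded pose from where the row before left it, along the tool's axes as they then stand; what a row does not reach is not made up. A row lasts 1/12 s, in which the tool goes at most 41.7 mm and 7.16 degrees, less where a joint would pass 70% of its speed; a pose out of reach is approached as far as the arm can. A call is refused whole if a number of a shift passes 0.0417 or a number of a turn 7.16, either way. A call with a gripper value outside its range is refused whole. The fingers move at their own pace and stop on an object; "force" is the grip in N (left out, the last holds). Time passes only in rows, so rows that do not move let the fingers close. It gives the time, the measured TCP pose, the force and the opening at its end, in the units of the state.
- get_obs(): the state, without advancing time (a new reading comes with each control period).
- cams.camera(name): name is "scene" or "top" or "wrist"; returns the picture (480x640x3 uint8, blue, green, red); there is no depth.
- cams.calibration(name): a dict with "K" (3x3 intrinsics, pixels), "T" (4x4, takes a point from camera to world coordinates). Camera axes: x right, y up, looking along -z (the intrinsics and any distortion apply to the point x, -y, -z); pixel columns grow to the right and rows downward; lengths in m; the calibration is good to about 2 mm. The wrist camera is an equidistant fisheye: a pixel r from the principal point sees the ray r / f radians off the axis. A picture is of the moment at which its call begins: read the wrist's pose just before it. calibration takes no time and is no camera call; for the wrist camera it gives the pose at the moment of the call.
- hand_in(): hands the job in, once; it reports no verdict.
The state is a dict: "time_s": time; "qpos": joint angles; "joint_vel": joint speeds; "tau": joint torques, N m; "ee_pos": TCP position; "eef_rot": TCP orientation; "force": force on the tool from outside, world axes, zero at the start; "moment": the same for the moment, N m; "grip_width": finger opening in m.
Only numpy, scipy, OpenCV 4.12 (cv2) and the standard library are available. Lean on these libraries where they do the work, as an engineer would, in place of code of your own. Each camera call takes 0.05 s, during which the arm holds its last target.

## Task

Take the tongs out of their stand, use them to pick the one small round roll out of the bread bin, and hold it still over the middle of the plate, at least 10 cm above the table. Finish while still holding it there in the squeezed tongs: do not put it down. Never touch the round roll with the gripper itself, do not crush it, leave the other breads in the bin and the plate where it is.

Things in the scene. Friction and masses are not known exactly. Their poses are not given: they have to be found in the camera images.
- tongs: Steel kitchen tongs, 167 mm tall, 110 g, upright in the stand, hinge pin at the top (z = 161 mm, 12 mm thick, 28 mm along x), jaws down. Origin: midway between the jaw tips, at tip level; z points up to the pin; one arm at +y, one at -y, closing along y. A spring holds the arms open. Lift by squeezing both arms lightly; too wide a gripper drops them (see grip).
- grip (a point): On the tongs' middle plane 40 mm below the pin, 121 mm above the tips: where to squeeze. Outside width over the arms here: 50 mm sprung open (55 mm at 60 mm below the pin), 40 mm with the jaws on the round roll. Squeezed to 50 mm at the fingertips they can be carried with the jaws about 70 mm apart; beyond 55 mm they drop. Spring: 2.5 N when open, 6 N at 40 mm.
- jaw_a: The tongs' +y arm with its jaw; origin on the hinge pin. From 10 to 72 mm below the pin it is a flat grip plate 22 mm wide (x), leaning out 0.13 rad when sprung open, upright when on the roll (can go 0.12 rad further). The jaw at its end is a flat plate 32 mm wide (x), 4 mm thick, 42 mm high.
- jaw_b: The tongs' -y arm with its jaw, mirror image of jaw_a; both always swing in equally. Between the jaws: 85 mm sprung open (92 mm over the outside), 46 mm, parallel, on the round roll.
- stand: Fixed dark wooden box with an open top, 60 x 124 x 80 mm (x, y, z), walls and floor 8 mm thick, in which the tongs stand; origin centre of its underside. The tongs' y runs along its long y side. Lift the tongs straight up by 90 mm to clear it.
- bin: Fixed open bread bin of light wood, 280 x 180 x 55 mm (x, y, z), walls and floor 6 mm; origin centre of its underside. Three breads stand in a row along its x, about 85 mm apart, at y about +20 mm, in any order: round roll, bagel, bun lying across; two more buns lie along its -y side. Jaws opened along the bin's y fit beside any of the row.
- round_roll: The target: the only small round roll, domed, flat underneath, 46 mm diameter (widest 9 to 22 mm up), 38 mm high, about 45 g; origin centre of its underside. A squeeze of the gripper of 15 to 30 N on the tongs' plates presses it with about 2 to 7 N; over 18 N from a jaw crushes it.
- bagel: Ring-shaped bread, 72 mm diameter, 28 mm high, hole 22 mm; origin centre of its underside. Stays in the bin.
- bun_a: Finger bun 40 x 80 x 34 mm, long along the bin's y; origin centre of its underside. Stays in the bin.
- bun_b: Finger bun 90 x 32 x 34 mm along the bin's -y side; origin centre of its underside. Stays in the bin.
- bun_c: As bun_b, the other one along the bin's -y side.
- plate: White plate, 160 mm diameter, 16 mm high, loose on the table; origin centre of its underside.
Mind the look-alikes: they are no part of the job. Leave any blue look-alike of the bun_c alone.

How it is judged:
By the outcome, as a careful person would: the job done as asked, in the order asked, and still so for the second after the job is handed in, while the arm keeps its last pose, push and grip.
It also fails if it takes over 43 s, if anything falls off the work surface, if the arm or the gripper's body presses on something with over 40 N, if the wrist force passes 120 N, or if a joint passes its speed limit or range.

## Working session

There is one attempt and no reset: what is moved stays moved. The work goes in short steps, Python scripts to look and compute and a tool call to move; the robot and the scene stay as the last step left them, time stands still between calls to the robot, and variables do not carry over. Pictures are saved under pics/ and viewed, and the job is handed in when it is done.

Besides the shell and the picture viewer there is one more tool, called after "Request:" in YAML: its name, and indented under it one key for each argument. step_arm: Moves the arm, as the interface text tells. Its arguments: {"type":"object","properties":{"plan":{"type":"array","items":{"type":"object","properties":{"grip":{"type":"number"},"slide":{"type":"array","items":{"type":"number"}},"spin":{"type":"number"}}}},"force":{"type":"number"}},"required":["plan"]}

```bash
mkdir -p pics
python3 - <<'E'
from station import get_obs,cams
import cv2
print(get_obs())
for n in("scene","top","wrist"):
    c=cams.calibration(n);print(n,c)
    cv2.imwrite(f"pics/{n}0.png",cams.camera(n))
E
```

```text
{'time_s': 0.0, 'qpos': array([ 1.19641513e+00,  3.00461780e-01,  1.52160628e+00,  3.17014625e-05,
        1.32070790e+00, -6.66061794e-02]), 'joint_vel': array([ 0.0006536 ,  0.00061559,  0.00094006,  0.0012526 , -0.00126907,
       -0.00140856]), 'tau': array([-2.02225834e-03, -5.31811953e+01, -3.52723718e+01,  7.06928736e-02,
        2.45281780e-02, -1.18860912e-04]), 'ee_pos': array([0.16649793, 0.52386221, 0.17078081]), 'eef_rot': array([-1.57068693e+00,  1.17863722e-03,  1.26301350e+00]), 'force': array([ 0.61723915, -0.31079988, -0.00163484]), 'moment': array([-0.0716419 ,  0.00592245, -0.02496821]), 'grip_width': 0.09383820324574697}
scene {'K': array([[463.65584184,   0.        , 316.67315946],
       [  0.        , 463.65584184, 236.43318502],
       [  0.        ,   0.        ,   1.        ]]), 'T': array([[ 0.48861632, -0.61671666,  0.61718283,  1.14933374],
       [ 0.87243253,  0.3540631 , -0.33689881, -0.2104483 ],
       [-0.01075056,  0.70306464,  0.71104468,  0.77207553],
       [ 0.        ,  0.        ,  0.        ,  1.        ]])}
top {'K': array([[599.47883386, 
[... 197 characters left out ...]
,
       [-0.99970107, -0.02413924,  0.0038814 ,  0.11460615],
       [ 0.0027138 ,  0.04821533,  0.99883328,  1.27725987],
       [ 0.        ,  0.        ,  0.        ,  1.        ]])}
wrist {'K': array([[371.64829954,   0.        , 321.39127955],
       [  0.        , 371.64829954, 233.29119296],
       [  0.        ,   0.        ,   1.        ]]), 'T': array([[ 3.03030851e-01, -9.26380924e-01, -2.23585973e-01,
         1.02122129e-01],
       [ 9.52980328e-01,  2.94352492e-01,  7.20076750e-02,
         5.45605526e-01],
       [-8.93448165e-04, -2.34893581e-01,  9.72020683e-01,
         3.82917198e-01],
       [ 0.00000000e+00,  0.00000000e+00,  0.00000000e+00,
         1.00000000e+00]])}
```

View pics/scene0.png

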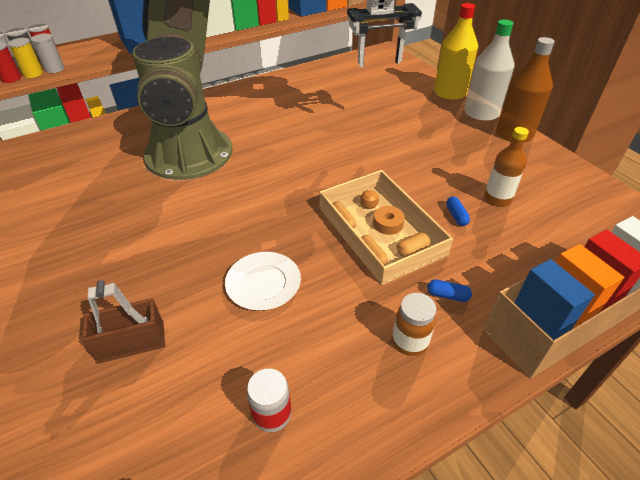

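View pics/top0.png

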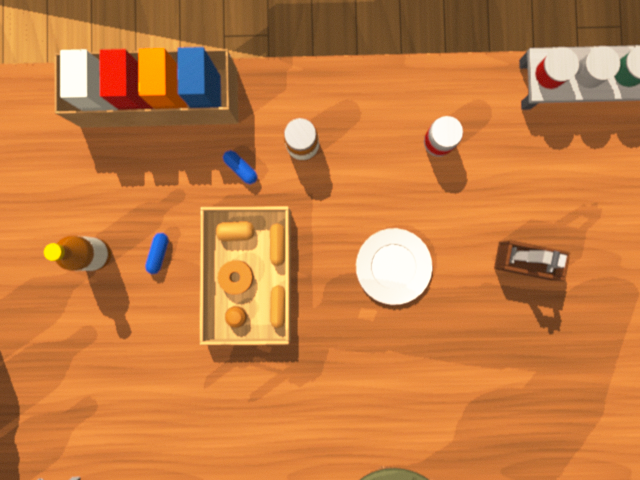

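View pics/wrist0.png

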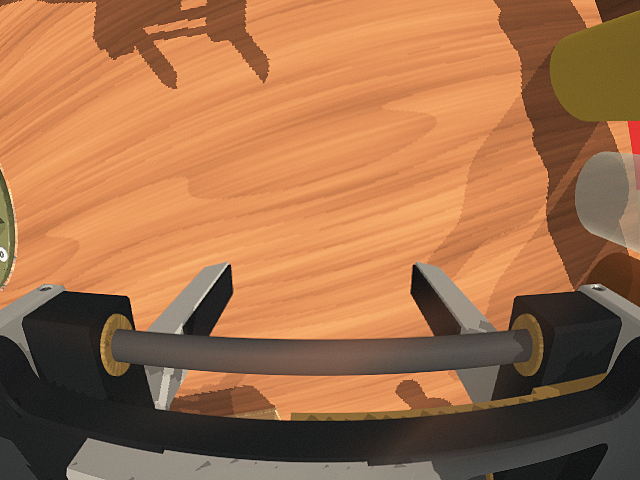

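The top view shows the stand with the tongs at (532,262), the plate at (394,266), and the bin at (245,275). In the bin the row is bun (235,231), bagel (235,278) and a small round bread (235,317), with two buns at x≈277. The blue look-alikes lie outside the bin. I'll enlarge the crops next.

Run:
```python
import cv2,numpy as np
t=cv2.imread("pics/top0.png");s=cv2.imread("pics/scene0.png")
a=cv2.resize(t[225:295,480:590],None,fx=5,fy=5,interpolation=cv2.INTER_CUBIC)
b=cv2.resize(t[200:350,190:300],None,fx=2.333,fy=2.333,interpolation=cv2.INTER_CUBIC)
c=np.zeros((350,800,3),np.uint8);c[:,:550]=a[:350,:550];b=b[:350,:250];c[:b.shape[0],550:550+b.shape[1]]=b
cv2.imwrite("pics/c1.png",c)
d=cv2.resize(s[265:370,65:185],None,fx=5,fy=5,interpolation=cv2.INTER_CUBIC);cv2.imwrite("pics/c2.png",d)
```

```text
(no output)
```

View pics/c1.png

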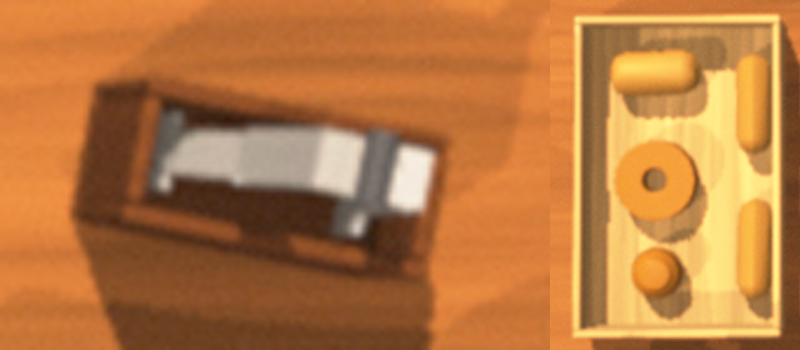

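View pics/c2.png

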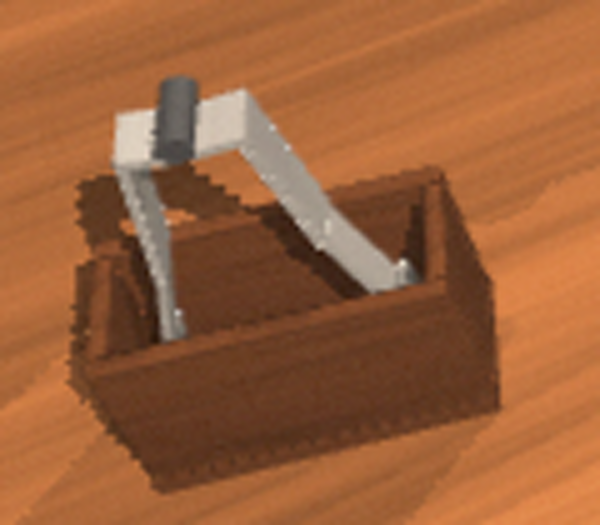

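The crops show the small solid dome at crop (656,272), which is top (235,317). It's the round roll, since the bagel has a hole and the buns are long. The tongs' pin is at crop (367,183), top (553,262).

```bash
cat > h.py <<'E'
import numpy as np,cv2
from station import get_obs,cams
def ray(n,p,c=None):
    c=c or cams.calibration(n);K=c["K"];T=c["T"]
    u=(p[0]-K[0,2])/K[0,0];v=(p[1]-K[1,2])/K[1,1]
    if n=="wrist":
        r=np.hypot(u,v);k=np.sin(r)/max(r,1e-9);d=np.array([u*k,-v*k,-np.cos(r)])
    else: d=np.array([u,-v,-1.])
    return T[:3,3],T[:3,:3]@d
def onz(n,p,z,c=None):
    o,d=ray(n,p,c);return o+d*(z-o[2])/d[2]
def proj(n,P,c=None):
    c=c or cams.calibration(n);K=c["K"];T=c["T"];q=T[:3,:3].T@(np.asarray(P)-T[:3,3]);x,y,z=q[0],-q[1],-q[2]
    if n=="wrist":
        r=np.hypot(x,y);th=np.arctan2(r,z);x,y,z=x/r*th,y/r*th,1
    return np.array([K[0,0]*x/z+K[0,2],K[1,1]*y/z+K[1,2]])
E
python3 - <<'E'
from h import *
np.set_printoptions(precision=4,suppress=True)
print("rim")
C=np.array([onz("top",(480+x/5-.4,225+y/5-.4),.08) for x,y in[(148,80),(448,140),(432,275),(122,218)]]);print(C,C.mean(0))
for i in range(4):
    e=C[(i+1)%4]-C[i];print(np.linalg.norm(e),np.degrees(np.arctan2(e[1],e[0])))
S=np.array([onz("scene",(65+x/5-.4,265+y/5-.4),.08) for x,y in[(78,370),(440,168),(493,280),(100,240)]])
print("scene rim near-left,far-right",S)
print("pin top",[onz("top",(480+x/5-.4,225+y/5-.4),z)for x,y,z in[(383,133,.167),(350,235,.161),(367,183,.165)]])
print("pin scene",[onz("scene",(65+x/5-.4,265+y/5-.4),z)for x,y,z in[(180,80,.167),(175,157,.161)]])
t=cv2.imread("pics/top0.png");hsv=cv2.cvtColor(t,cv2.COLOR_BGR2HSV)
m=((hsv[...,1]<50)&(hsv[...,2]>140)).astype(np.uint8);m[:,:340]=0;m[:,450:]=0;m[:200]=0;m[330:]=0
k=max(cv2.findContours(m,0,2)[0],key=cv2.contourArea);(c,r)=cv2.minEnclosingCircle(k);print("plate",c,r,onz("top",c,.016))
s=cv2.imread("pics/scene0.png");hs=cv2.cvtColor(s,cv2.COLOR_BGR2HSV)
m=((hs[...,1]<50)&(hs[...,2]>140)).astype(np.uint8);m[:,:210]=0;m[:,320:]=0;m[:240]=0;m[320:]=0
k=max(cv2.findContours(m,0,2)[0],key=cv2.contourArea);e=cv2.fitEllipse(k);print(e,onz("scene",e[0],.016))
# bin rim corners
for n,z in (("top",.055),):
    B=np.array([onz(n,p,z) for p in[(201,207.5),(288.5,207),(288.5,344),(201,344)]]);print("bin",B,B.mean(0))
print("roll top",onz("top",(235,317),.006+.02))
p=(t[295:340,215:260]);cv2.imwrite("pics/r.png",cv2.resize(p,(450,450),interpolation=cv2.INTER_CUBIC))
q=s[180:220,345:395];cv2.imwrite("pics/r2.png",cv2.resize(q,(500,400),interpolation=cv2.INTER_CUBIC))
E
```

```text
rim
[[ 0.5893 -0.2416  0.08  ]
 [ 0.5624 -0.3607  0.08  ]
 [ 0.5087 -0.352   0.08  ]
 [ 0.5344 -0.2291  0.08  ]] [ 0.5487 -0.2959  0.08  ]
0.12208578478609786 -102.72806265939433
0.05436222210930001 170.77030145873522
0.12553112880382952 78.184318767712
0.056259913046211425 -12.842372878455821
scene rim near-left,far-right [[ 0.5618 -0.3601  0.08  ]
 [ 0.5376 -0.2269  0.08  ]
 [ 0.5966 -0.2238  0.08  ]
 [ 0.5084 -0.3436  0.08  ]]
pin top [array([ 0.5645, -0.3022,  0.167 ]), array([ 0.5269, -0.2905,  0.161 ]), array([ 0.5461, -0.2962,  0.165 ])]
pin scene [array([ 0.534 , -0.2914,  0.167 ]), array([ 0.561 , -0.3003,  0.161 ])]
plate (393.7794189453125, 266.0227355957031) 37.686500549316406 [ 0.5439 -0.0159  0.016 ]
((262.2529296875, 280.5440673828125), (56.384559631347656, 74.62380981445312), 80.70380401611328) [ 0.5498 -0.015   0.016 ]
bin [[0.6731 0.3789 0.055 ]
 [0.6698 0.2    0.055 ]
 [0.3917 0.2058 0.055 ]
 [0.3961 0.3827 0.055 ]] [0.5327 0.2918 0.055 ]
roll top [0.4463 0.3178 0.026 ]
```

View pics/r.png

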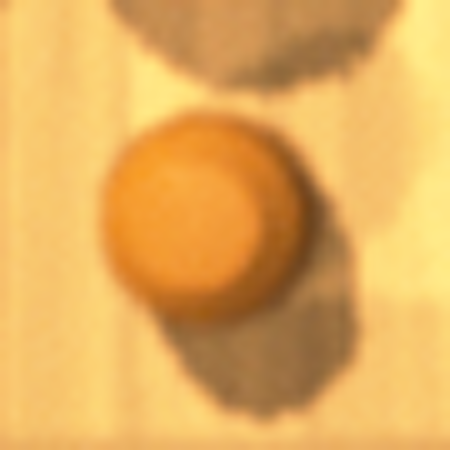

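View pics/r2.png

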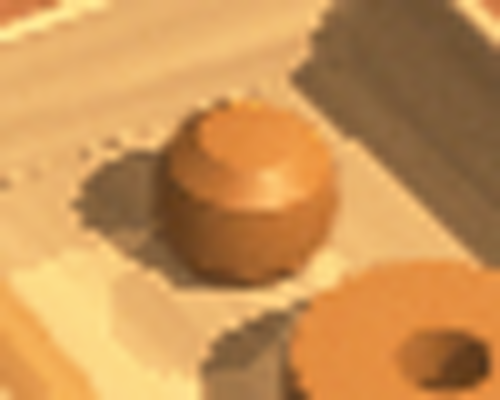

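```bash
cat >> h.py <<'E'
def delta(target,yawdeg=None):
    o=get_obs();p=o["ee_pos"]
    from scipy.spatial.transform import Rotation as R
    r=o["eef_rot"];M=R.from_euler("xyz",r).as_matrix()
    print("t",round(o["time_s"],2),"pos",np.round(p,4),"rot deg",np.round(np.degrees(r),2),"w",round(o["grip_width"],4),"F",np.round(o["force"],1))
    print("tool delta mm",np.round(M.T@(np.asarray(target)-p)*1000,1),"spin",None if yawdeg is None else round(np.degrees(r[2])-yawdeg,2))
E
python3 - <<'E'
from h import *
np.set_printoptions(precision=4,suppress=True)
print("pin top",[onz("top",(480+x/5-.4,225+y/5-.4),z)for x,y,z in[(383,133,.175),(350,235,.169),(367,183,.174)]])
print("pin scene",[onz("scene",(65+x/5-.4,265+y/5-.4),z)for x,y,z in[(180,80,.175),(175,157,.169),(178,100,.175)]])
R=np.array([onz("top",(235.3,316.6),z) for z in(.015,.026,.028)]);print(R)
print(proj("scene",[.446,.318,.015]),proj("scene",[.446,.318,.028]),proj("scene",[.446,.318,.044]))
delta([.548,-.296,.25],78)
E
```

```text
pin top [array([ 0.5643, -0.2992,  0.175 ]), array([ 0.5271, -0.2876,  0.169 ]), array([ 0.5461, -0.2929,  0.174 ])]
pin scene [array([ 0.5421, -0.2903,  0.175 ]), array([ 0.5687, -0.2991,  0.169 ]), array([ 0.5506, -0.2926,  0.175 ])]
[[0.4463 0.3189 0.015 ]
 [0.4472 0.3171 0.026 ]
 [0.4473 0.3168 0.028 ]]
[367.2587 200.7296] [367.6117 196.7269] [368.054  191.7107]
t 0.15 pos [0.1666 0.524  0.1709] rot deg [-90.     0.04  72.36] w 0.094 F [ 0.5 -0.1  0.4]
tool delta mm [-665.9  -78.6 -611.9] spin -5.64
```

Request:
step_arm:
  plan:
    - {"grip": -1,"slide": [-0.0256,-0.006,-0.0235],"spin": 0}
    - {"grip": -1,"slide": [-0.0256,-0.006,-0.0235],"spin": 0}
    - {"grip": -1,"slide": [-0.0256,-0.006,-0.0235],"spin": 0}
    - {"grip": -1,"slide": [-0.0256,-0.006,-0.0235],"spin": 0}
    - {"grip": -1,"slide": [-0.0256,-0.006,-0.0235],"spin": 0}
    - {"grip": -1,"slide": [-0.0256,-0.006,-0.0235],"spin": 0}
    - {"grip": -1,"slide": [-0.0256,-0.006,-0.0235],"spin": 0}
    - {"grip": -1,"slide": [-0.0256,-0.006,-0.0235],"spin": 0}
    - {"grip": -1,"slide": [-0.0256,-0.006,-0.0235],"spin": 0}
    - {"grip": -1,"slide": [-0.0256,-0.006,-0.0235],"spin": 0}
    - {"grip": -1,"slide": [-0.0256,-0.006,-0.0235],"spin": 0}
    - {"grip": -1,"slide": [-0.0256,-0.006,-0.0235],"spin": 0}
    - {"grip": -1,"slide": [-0.0256,-0.006,-0.0235],"spin": 0}

```text
time_s: 1.23
ee_pos: [0.3572, 0.1128, 0.2497]
eef_rot: [-1.571, -0.0, 1.263]
force: [-0.2, 0.5, -1.1]
grip_width: 0.0936
```

Run:
```python
from h import *
delta([.548,-.295,.25],78)
```

```text
t 1.23 pos [0.3572 0.1128 0.2497] rot deg [-9.002e+01 -1.000e-02  7.237e+01] w 0.0936 F [-0.2  0.5 -1.1]
tool delta mm [-3.308e+02 -2.000e-01 -3.054e+02] spin -5.63
```

Request:
step_arm:
  plan:
    - {"grip": -1,"slide": [-0.0256,0,-0.0235],"spin": 0}
    - {"grip": -1,"slide": [-0.0256,0,-0.0235],"spin": 0}
    - {"grip": -1,"slide": [-0.0256,0,-0.0235],"spin": 0}
    - {"grip": -1,"slide": [-0.0256,0,-0.0235],"spin": 0}
    - {"grip": -1,"slide": [-0.0256,0,-0.0235],"spin": 0}
    - {"grip": -1,"slide": [-0.0256,0,-0.0235],"spin": 0}
    - {"grip": -1,"slide": [-0.0256,0,-0.0235],"spin": 0}
    - {"grip": -1,"slide": [-0.0256,0,-0.0235],"spin": 0}
    - {"grip": -1,"slide": [-0.0256,0,-0.0235],"spin": 0}
    - {"grip": -1,"slide": [-0.0256,0,-0.0235],"spin": 0}
    - {"grip": -1,"slide": [-0.0256,0,-0.0235],"spin": 0}
    - {"grip": -1,"slide": [-0.0256,0,-0.0235],"spin": 0}
    - {"grip": -1,"slide": [0,0,0],"spin": -5.6}
    - {"grip": -1,"slide": [0,0,0],"spin": 0}
    - {"grip": -1,"slide": [0,0,0],"spin": 0}

```text
time_s: 2.48
ee_pos: [0.5324, -0.2635, 0.249]
eef_rot: [-1.57, -0.0, 1.358]
force: [0.2, -0.4, -0.3]
grip_width: 0.0933
```

Run:
```python
from h import *
delta([.548,-.294,.25],78)
print(cams.calibration("wrist")["T"].tolist())
cv2.imwrite("pics/w1.png",cams.camera("wrist"))
```

```text
t 2.48 pos [ 0.5324 -0.2635  0.249 ] rot deg [-8.996e+01 -2.000e-02  7.783e+01] w 0.0933 F [ 0.2 -0.4 -0.3]
tool delta mm [-26.5  -1.1 -21.6] spin -0.17
[[0.21096853394230047, -0.9502804348342357, -0.22904011189634432, 0.46642899406562804], [0.9774927181473316, 0.20521843804500484, 0.04892216936428198, -0.24840596261617276], [0.0005134736364969176, -0.2342060798903864, 0.97218683826063, 0.4610514518765467], [0.0, 0.0, 0.0, 1.0]]
```

View pics/w1.png

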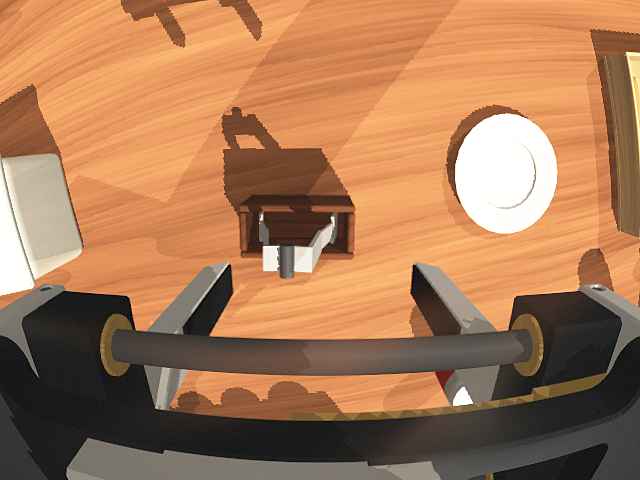

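The wrist view shows the pin at about (287,262), the stand at x 240-355 and y 195-257, and the plate at (505,173). I'll zoom in to measure.

Run:
```python
import cv2
t=cv2.imread("pics/w1.png")
cv2.imwrite("pics/w1c.png",cv2.resize(t[185:285,230:370],None,fx=5.5,fy=5.5,interpolation=cv2.INTER_CUBIC))
```

```text
(no output)
```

View pics/w1c.png

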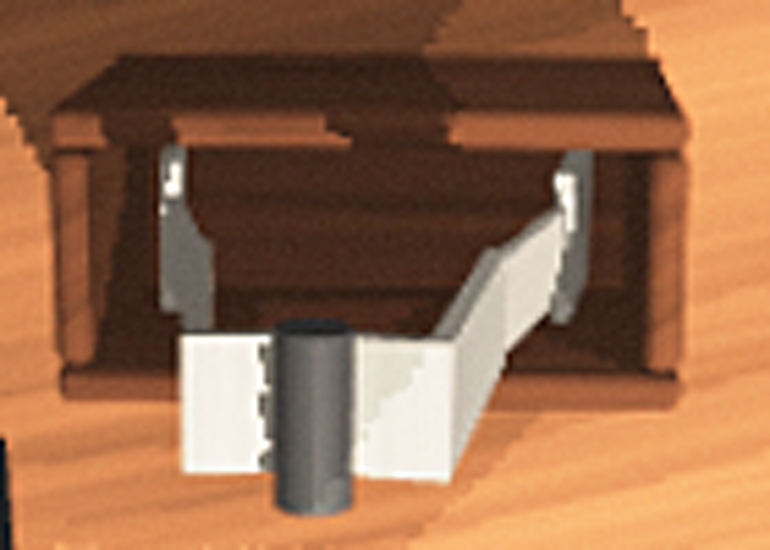

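Run:
```python
from h import *
np.set_printoptions(precision=4,suppress=True)
f=lambda x,y,z:onz("wrist",(230+x/5.5-.4,185+y/5.5-.4),z)
C=np.array([f(52,112,.08),f(685,112,.08),f(685,408,.08),f(62,398,.08)]);print(C,C.mean(0))
for i in range(4):
    e=C[(i+1)%4]-C[i];print(np.linalg.norm(e),np.degrees(np.arctan2(e[1],e[0])))
a,b=f(312,325,.172),f(314,508,.172);print("pin",a,b,(a+b)/2,np.degrees(np.arctan2(*(b-a)[1::-1])))
for z in(.155,.165): 
  a,b,c,d=f(180,335,z),f(455,340,z),f(450,480,z),f(182,472,z);print("roof",a,b,c,d,(a+b+c+d)/4)
  for u,v in((a,b),(d,c)): print(np.linalg.norm(v-u),np.degrees(np.arctan2(*(v-u)[1::-1])))
```

```text
[[ 0.508  -0.3458  0.08  ]
 [ 0.534  -0.2275  0.08  ]
 [ 0.5915 -0.2387  0.08  ]
 [ 0.5639 -0.3588  0.08  ]] [ 0.5494 -0.2927  0.08  ]
0.12104680371012393 77.62612229424536
0.05864274813273376 -10.994101253996297
0.12319957178211681 -102.96779336851876
0.057353405411832425 166.89276773911612
pin [ 0.5372 -0.2922  0.172 ] [ 0.5651 -0.2987  0.172 ] [ 0.5512 -0.2954  0.172 ] -13.092867243463239
roof [ 0.5386 -0.3156  0.155 ] [ 0.5484 -0.2735  0.155 ] [ 0.5708 -0.2793  0.155 ] [ 0.5607 -0.3211  0.155 ] [ 0.5546 -0.2974  0.155 ]
0.04320203412041122 76.87115277287154
0.042945061930114915 76.39558688814981
roof [ 0.5362 -0.3134  0.165 ] [ 0.5457 -0.2727  0.165 ] [ 0.5674 -0.2783  0.165 ] [ 0.5576 -0.3187  0.165 ] [ 0.5517 -0.2958  0.165 ]
0.0417923301526954 76.87115277287161
0.04154374309341503 76.39558688814994
```

Run:
```python
from h import *
delta([.551,-.2955,.111],77)
```

```text
t 2.53 pos [ 0.5325 -0.2632  0.2494] rot deg [-9.000e+01 -1.000e-02  7.783e+01] w 0.0939 F [-0.1  0.8  0.4]
tool delta mm [-27.7 138.4 -24.9] spin 0.83
```

Next I move level above the tongs, check the position, then descend.

Request:
step_arm:
  plan:
    - {"grip": -1,"slide": [-0.0277,0,-0.0249],"spin": 0.8}
    - {"grip": -1,"slide": [0,0,0],"spin": 0}
    - {"grip": -1,"slide": [0,0.02,0],"spin": 0}
    - {"grip": -1,"slide": [0,0.02,0],"spin": 0}
    - {"grip": -1,"slide": [0,0,0],"spin": 0}
    - {"grip": -1,"slide": [0,0,0],"spin": 0}

```text
time_s: 3.03
ee_pos: [0.551, -0.2953, 0.2097]
eef_rot: [-1.57, -0.0, 1.346]
force: [0.0, 0.3, 0.8]
grip_width: 0.0935
```

Run:
```python
from h import *
delta([.551,-.2955,.111],77)
cv2.imwrite("pics/w2.png",cams.camera("wrist"))
```

```text
t 3.03 pos [ 0.551  -0.2953  0.2097] rot deg [-8.996e+01 -1.000e-02  7.713e+01] w 0.0935 F [0.  0.3 0.8]
tool delta mm [-0.3 98.7 -0.1] spin 0.13
```

View pics/w2.png

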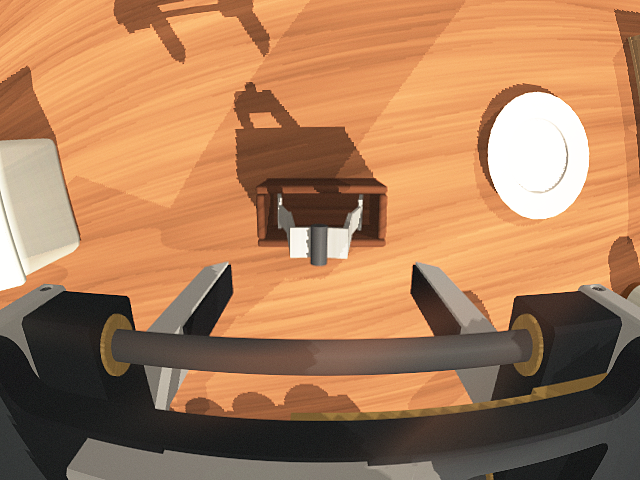

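Request:
step_arm:
  plan:
    - {"grip": -1,"slide": [0,0.025,0],"spin": 0}
    - {"grip": -1,"slide": [0,0.025,0],"spin": 0}
    - {"grip": -1,"slide": [0,0.025,0],"spin": 0}
    - {"grip": -1,"slide": [0,0.0235,0],"spin": 0}
    - {"grip": -1,"slide": [0,0,0],"spin": 0}

```text
time_s: 3.5
ee_pos: [0.5501, -0.295, 0.108]
eef_rot: [-1.566, -0.001, 1.346]
force: [-0.2, 0.1, -0.7]
grip_width: 0.0938
```

Request:
step_arm:
  plan:
    - {"grip": -0.06,"slide": [0,0,0],"spin": 0}
    - {"grip": -0.06,"slide": [0,0,0],"spin": 0}
    - {"grip": -0.06,"slide": [0,0,0],"spin": 0}
    - {"grip": -0.06,"slide": [0,0,0],"spin": 0}
    - {"grip": -0.06,"slide": [0,0,0],"spin": 0}
    - {"grip": -0.06,"slide": [0,0,0],"spin": 0}
  force: 15

```text
time_s: 4.0
ee_pos: [0.5514, -0.2962, 0.1115]
eef_rot: [-1.572, 0.0, 1.347]
force: [-0.1, -0.3, 0.9]
grip_width: 0.0577
```

Run:
```python
from h import *
delta([.551,-.2955,.111],77)
cv2.imwrite("pics/w3.png",cams.camera("wrist"))
```

```text
t 4.0 pos [ 0.5514 -0.2962  0.1115] rot deg [-9.004e+01  1.000e-02  7.716e+01] w 0.0577 F [-0.1 -0.3  0.9]
tool delta mm [0.6 0.5 0.5] spin 0.16
```

View pics/w3.png

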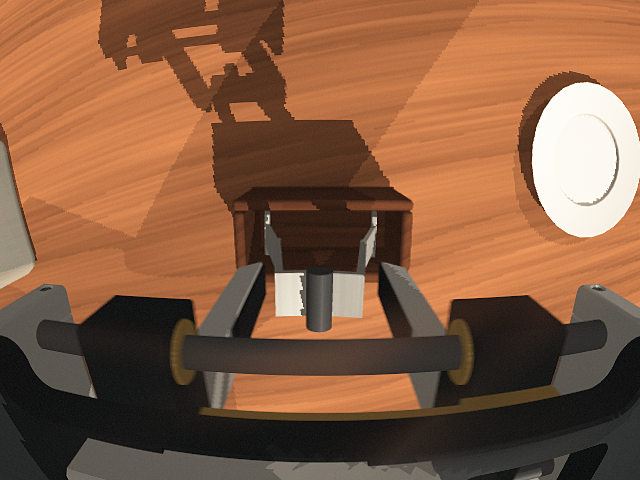

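The fingers, with tips at columns 262 and 380, flank the tongs, whose pin is at (319,300). They are still closing at 57.7 mm, so I'll wait.

Request:
step_arm:
  plan:
    - {"grip": -0.06,"slide": [0,0,0],"spin": 0}
    - {"grip": -0.06,"slide": [0,0,0],"spin": 0}
    - {"grip": -0.06,"slide": [0,0,0],"spin": 0}
    - {"grip": -0.06,"slide": [0,0,0],"spin": 0}

```text
time_s: 4.38
ee_pos: [0.5512, -0.2961, 0.1108]
eef_rot: [-1.571, -0.0, 1.347]
force: [0.0, 0.2, 0.9]
grip_width: 0.0497
```

Request:
step_arm:
  plan:
    - {"grip": -0.06,"slide": [0,-0.004,0],"spin": 0}
    - {"grip": -0.06,"slide": [0,-0.008,0],"spin": 0}
    - {"grip": -0.06,"slide": [0,-0.012,0],"spin": 0}
    - {"grip": -0.06,"slide": [0,-0.012,0],"spin": 0}
    - {"grip": -0.06,"slide": [0,-0.012,0],"spin": 0}
    - {"grip": -0.06,"slide": [0,-0.012,0],"spin": 0}
    - {"grip": -0.06,"slide": [0,-0.012,0],"spin": 0}
    - {"grip": -0.06,"slide": [0,-0.012,0],"spin": 0}
    - {"grip": -0.06,"slide": [0,-0.012,0],"spin": 0}
    - {"grip": -0.06,"slide": [0,-0.012,0],"spin": 0}
    - {"grip": -0.06,"slide": [0,-0.012,0],"spin": 0}
    - {"grip": -0.06,"slide": [0,-0.012,0],"spin": 0}
    - {"grip": -0.06,"slide": [0,-0.008,0],"spin": 0}
    - {"grip": -0.06,"slide": [0,-0.004,0],"spin": 0}
    - {"grip": -0.06,"slide": [0,0,0],"spin": 0}

```text
time_s: 5.63
ee_pos: [0.5514, -0.2962, 0.2557]
eef_rot: [-1.572, 0.0, 1.347]
force: [0.4, 1.7, 0.1]
grip_width: 0.0498
```

Run:
```python
from h import *
delta([.446,.318,.25],89)
cv2.imwrite("pics/w4.png",cams.camera("wrist"))
s=cams.camera("scene");cv2.imwrite("pics/s4.png",s)
```

```text
t 5.63 pos [ 0.5514 -0.2962  0.2557] rot deg [-9.006e+01  2.000e-02  7.716e+01] w 0.0498 F [0.4 1.7 0.1]
tool delta mm [575.4   5.3 239.2] spin -11.84
```

View pics/w4.png

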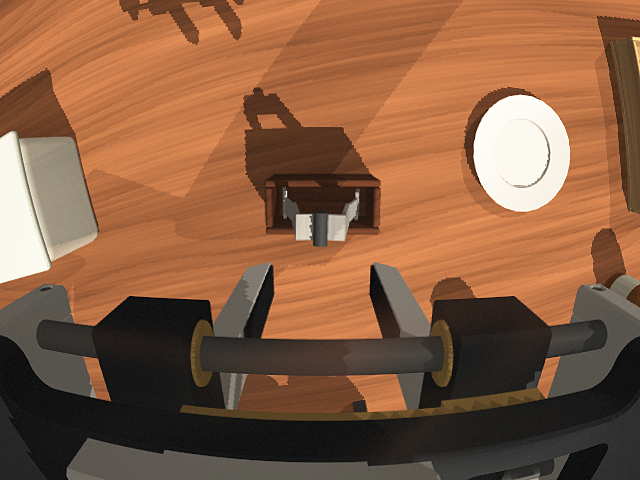

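View pics/s4.png

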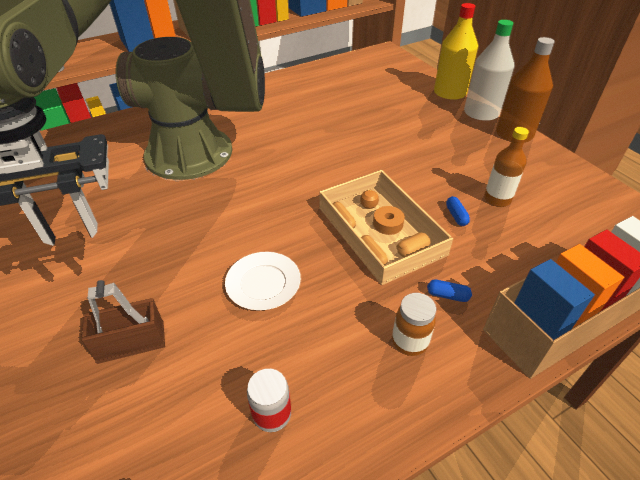

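Run:
```python
from h import *
np.set_printoptions(precision=1,suppress=True)
print(proj("scene",[.551,-.296,.256]),proj("scene",[.551,-.2955,.169]),proj("scene",[.5512,-.2955,.08]))
c=cams.calibration("wrist");c["T"]=c["T"].copy()
print("now tcp",proj("wrist",[.5514,-.2962,.2557],c),"pin",proj("wrist",[.5514,-.296,.169],c))
c["T"][2,3]-=.2557-.1115
print("down tcp",proj("wrist",[.5514,-.2962,.1115],c),"pin",proj("wrist",[.5514,-.296,.169],c),"pin-lo",proj("wrist",[.5514,-.296,.109],c))
```

```text
[ 79.8 252.2] [ 99.7 287.7] [116.7 318.7]
now tcp [319.5 261.6] pin [320.2 229. ]
down tcp [319.5 261.6] pin [319.4 300.7] pin-lo [319.8 260.2]
```

The top of the tongs stayed in the stand, with the pin still at (320,229). The light squeeze slipped. I'll go back down, squeeze tighter and check the arms' contact.

Request:
step_arm:
  plan:
    - {"grip": -0.9,"slide": [0,0,0],"spin": 0}
    - {"grip": -0.9,"slide": [0,0,0],"spin": 0}
    - {"grip": -0.9,"slide": [0,0,0],"spin": 0}
    - {"grip": -0.9,"slide": [0,0,0],"spin": 0}
    - {"grip": -0.9,"slide": [0,0,0],"spin": 0}
    - {"grip": -0.9,"slide": [0,0.02,0],"spin": 0}
    - {"grip": -0.9,"slide": [0,0.03,0],"spin": 0}
    - {"grip": -0.9,"slide": [0,0.03,0],"spin": 0}
    - {"grip": -0.9,"slide": [0,0.03,0],"spin": 0}
    - {"grip": -0.9,"slide": [0,0.02,0],"spin": 0}
    - {"grip": -0.9,"slide": [0,0.017,0],"spin": 0}
    - {"grip": 0.0,"slide": [0,0,0],"spin": 0}
    - {"grip": 0.0,"slide": [0,0,0],"spin": 0}
    - {"grip": 0.0,"slide": [0,0,0],"spin": 0}
    - {"grip": 0.0,"slide": [0,0,0],"spin": 0}
    - {"grip": 0.0,"slide": [0,0,0],"spin": 0}
    - {"grip": 0.0,"slide": [0,0,0],"spin": 0}
    - {"grip": 0.0,"slide": [0,0,0],"spin": 0}
    - {"grip": 0.0,"slide": [0,0,0],"spin": 0}
    - {"grip": 0.0,"slide": [0,0,0],"spin": 0}

```text
time_s: 7.4
ee_pos: [0.5513, -0.2962, 0.1082]
eef_rot: [-1.571, 0.0, 1.347]
force: [-0.2, 0.0, 2.3]
grip_width: 0.0467
```

Run:
```python
from h import *
delta([.551,-.2955,.109],77)
cv2.imwrite("pics/w5.png",cams.camera("wrist"))
```

```text
t 7.4 pos [ 0.5513 -0.2962  0.1082] rot deg [-9.003e+01  2.000e-02  7.716e+01] w 0.0467 F [-0.2  0.   2.3]
tool delta mm [ 0.7 -0.8  0.5] spin 0.16
```

View pics/w5.png

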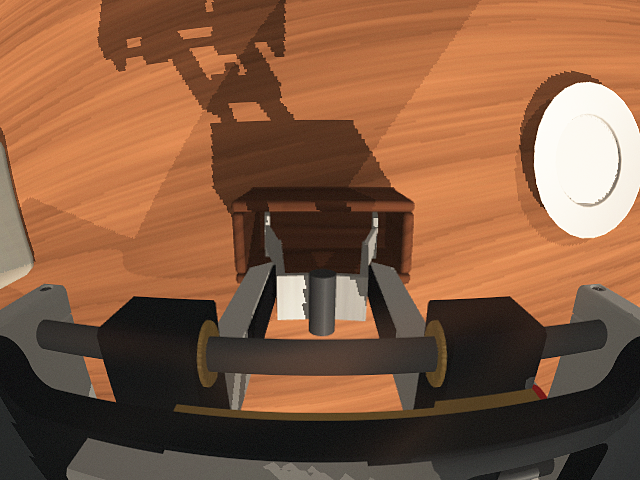

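Run:
```python
from h import *
np.set_printoptions(precision=1,suppress=True)
t=cv2.imread("pics/w5.png")
cv2.imwrite("pics/w5c.png",cv2.resize(t[180:350,210:440],None,fx=3.4,fy=3.4,interpolation=cv2.INTER_CUBIC))
u=np.array([np.cos(np.radians(77)),np.sin(np.radians(77)),0]);P=np.array([.5513,-.296,0])
for s in(1,-1):
  for w,z in((.0275,.108),(.0235,.108),(.025,.128),(.046,.02),(.0425,.05)): print(s,w,z,proj("wrist",P+s*w*u+[0,0,z]))
print(proj("wrist",P+[0,0,.175]))
```

```text
1 0.0275 0.108 [365.8 260.1]
1 0.0235 0.108 [359.2 260.1]
1 0.025 0.128 [365.5 271.2]
1 0.046 0.02 [375.7 227.9]
1 0.0425 0.05 [376.7 236.6]
-1 0.0275 0.108 [274.5 259.9]
-1 0.0235 0.108 [281.1 259.9]
-1 0.025 0.128 [274.6 270.9]
-1 0.046 0.02 [265.4 227.6]
-1 0.0425 0.05 [264.2 236.3]
[319.6 307.6]
```

View pics/w5c.png

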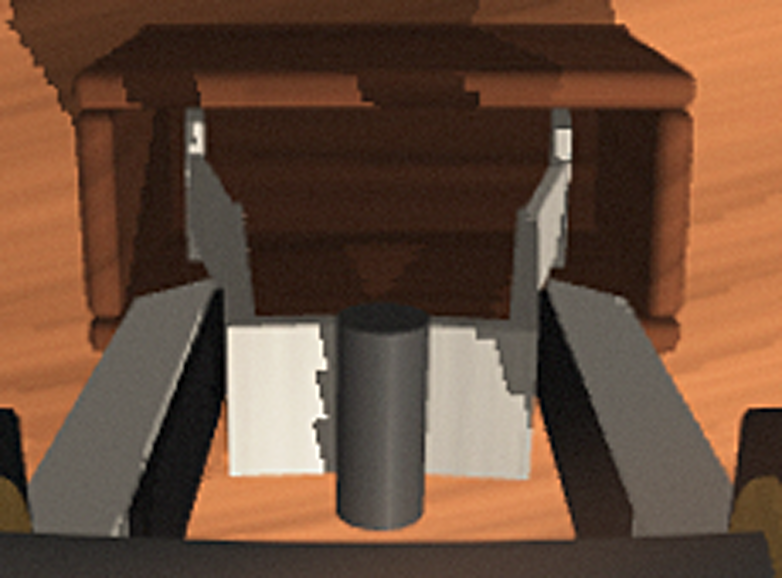

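The fingers are barely touching the arms and the jaws are still open. I'll close a little more.

Request:
step_arm:
  plan:
    - {"grip": 0.1,"slide": [0,0,0],"spin": 0}
    - {"grip": 0.1,"slide": [0,0,0],"spin": 0}
    - {"grip": 0.1,"slide": [0,0,0],"spin": 0}
    - {"grip": 0.1,"slide": [0,0,0],"spin": 0}
    - {"grip": 0.1,"slide": [0,0,0],"spin": 0}

```text
time_s: 7.87
ee_pos: [0.5514, -0.2959, 0.1081]
eef_rot: [-1.571, -0.0, 1.347]
force: [-0.3, 0.8, 5.8]
grip_width: 0.0459
```

Run:
```python
from h import *
delta([.551,-.2955,.109],77)
t=cams.camera("wrist");cv2.imwrite("pics/w6.png",t)
cv2.imwrite("pics/w6c.png",cv2.resize(t[180:350,210:440],None,fx=3.4,fy=3.4,interpolation=cv2.INTER_CUBIC))
```

```text
t 7.87 pos [ 0.5514 -0.2959  0.1081] rot deg [-9.003e+01 -1.000e-02  7.717e+01] w 0.0459 F [-0.3  0.8  5.8]
tool delta mm [ 0.3 -0.9  0.5] spin 0.17
```

View pics/w6c.png

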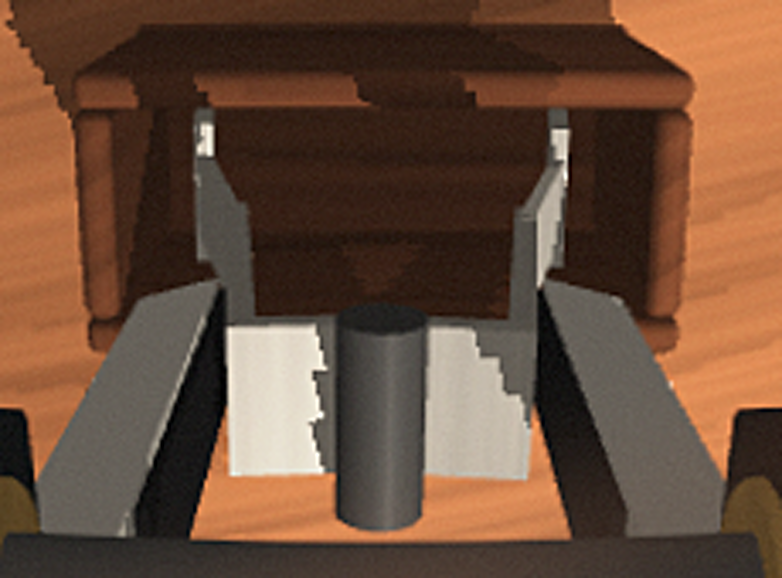

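Request:
step_arm:
  plan:
    - {"grip": 0.1,"slide": [0,0,0],"spin": 0}
    - {"grip": 0.1,"slide": [0,0,0],"spin": 0}
    - {"grip": 0.1,"slide": [0,0,0],"spin": 0}

```text
time_s: 8.17
ee_pos: [0.5514, -0.296, 0.1081]
eef_rot: [-1.571, -0.0, 1.347]
force: [0.9, 1.5, 4.7]
grip_width: 0.0459
```

Request:
step_arm:
  plan:
    - {"grip": 0.1,"slide": [0,-0.002,0],"spin": 0}
    - {"grip": 0.1,"slide": [0,-0.003,0],"spin": 0}
    - {"grip": 0.1,"slide": [0,-0.005,0],"spin": 0}
    - {"grip": 0.1,"slide": [0,-0.005,0],"spin": 0}
    - {"grip": 0.1,"slide": [0,0,0],"spin": 0}

```text
time_s: 8.58
ee_pos: [0.5515, -0.2964, 0.1241]
eef_rot: [-1.572, 0.001, 1.347]
force: [-0.5, -0.2, -1.0]
grip_width: 0.0425
```

Run:
```python
from h import *
delta([.551,-.2955,.109],77)
t=cams.camera("wrist");cv2.imwrite("pics/w7.png",t)
cv2.imwrite("pics/w7c.png",cv2.resize(t[180:350,210:440],None,fx=3.4,fy=3.4,interpolation=cv2.INTER_CUBIC))
```

```text
t 8.58 pos [ 0.5515 -0.2964  0.1241] rot deg [-9.008e+01  4.000e-02  7.716e+01] w 0.0425 F [-0.5 -0.2 -1. ]
tool delta mm [ 0.8 15.1  0.7] spin 0.16
```

View pics/w7c.png

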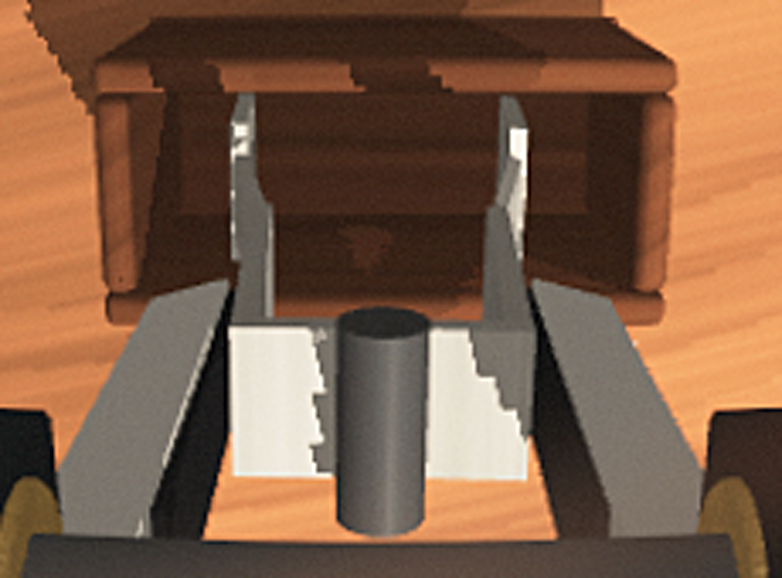

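The tongs are now held: the jaws moved in, the pin stays fixed relative to the fingers, and Fz shows -1 N of weight. Lifting clear.

Request:
step_arm:
  plan:
    - {"grip": 0.1,"slide": [0,-0.008,0],"spin": 0}
    - {"grip": 0.1,"slide": [0,-0.012,0],"spin": 0}
    - {"grip": 0.1,"slide": [0,-0.012,0],"spin": 0}
    - {"grip": 0.1,"slide": [0,-0.012,0],"spin": 0}
    - {"grip": 0.1,"slide": [0,-0.012,0],"spin": 0}
    - {"grip": 0.1,"slide": [0,-0.012,0],"spin": 0}
    - {"grip": 0.1,"slide": [0,-0.012,0],"spin": 0}
    - {"grip": 0.1,"slide": [0,-0.012,0],"spin": 0}
    - {"grip": 0.1,"slide": [0,-0.012,0],"spin": 0}
    - {"grip": 0.1,"slide": [0,-0.012,0],"spin": 0}
    - {"grip": 0.1,"slide": [0,-0.012,0],"spin": 0}
    - {"grip": 0.1,"slide": [0,-0.008,0],"spin": 0}
    - {"grip": 0.1,"slide": [0,0,0],"spin": 0}

```text
time_s: 9.72
ee_pos: [0.5516, -0.2963, 0.2611]
eef_rot: [-1.574, 0.001, 1.347]
force: [0.9, -0.3, -0.7]
grip_width: 0.0424
```

Run:
```python
from h import *
delta([.446,.318,.26],89)
t=cams.camera("wrist");cv2.imwrite("pics/w8.png",t)
s=cams.camera("scene");cv2.imwrite("pics/s8.png",s)
```

```text
t 9.72 pos [ 0.5516 -0.2963  0.2611] rot deg [-9.015e+01  5.000e-02  7.716e+01] w 0.0424 F [ 0.9 -0.3 -0.7]
tool delta mm [ 5.755e+02 -1.000e-01  2.395e+02] spin -11.84
```

View pics/w8.png

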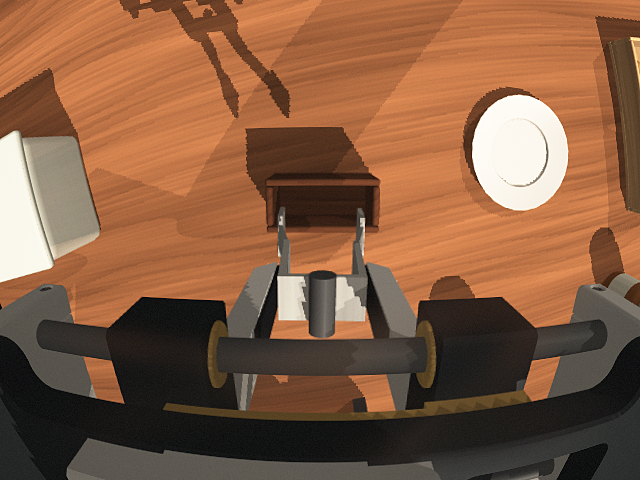

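View pics/s8.png

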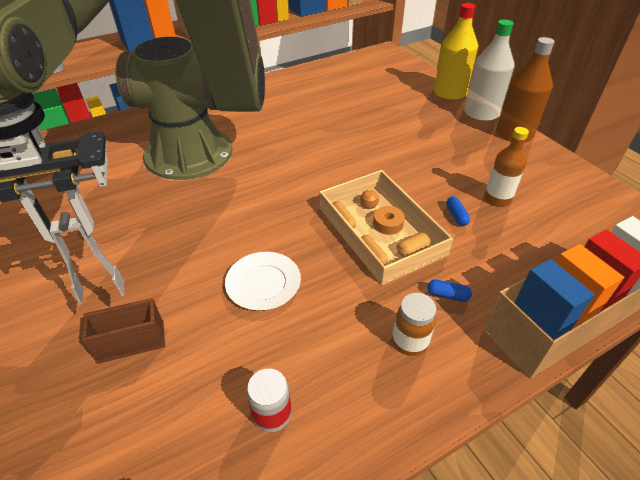

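Request:
step_arm:
  plan:
    - {"grip": 0.1,"slide": [0.008,0,0.0034],"spin": 0}
    - {"grip": 0.1,"slide": [0.016,0,0.0067],"spin": 0}
    - {"grip": 0.1,"slide": [0.024,0,0.01],"spin": 0}
    - {"grip": 0.1,"slide": [0.03,0,0.0125],"spin": 0}
    - {"grip": 0.1,"slide": [0.03,0,0.0125],"spin": 0}
    - {"grip": 0.1,"slide": [0.03,0,0.0125],"spin": 0}
    - {"grip": 0.1,"slide": [0.03,0,0.0125],"spin": 0}
    - {"grip": 0.1,"slide": [0.03,0,0.0125],"spin": 0}
    - {"grip": 0.1,"slide": [0.03,0,0.0125],"spin": 0}
    - {"grip": 0.1,"slide": [0.03,0,0.0125],"spin": 0}
    - {"grip": 0.1,"slide": [0.03,0,0.0125],"spin": 0}
    - {"grip": 0.1,"slide": [0.03,0,0.0125],"spin": 0}
    - {"grip": 0.1,"slide": [0.03,0,0.0125],"spin": 0}
    - {"grip": 0.1,"slide": [0.03,0,0.0125],"spin": 0}
    - {"grip": 0.1,"slide": [0.03,0,0.0125],"spin": 0}
    - {"grip": 0.1,"slide": [0.03,0,0.0125],"spin": 0}
    - {"grip": 0.1,"slide": [0.03,0,0.0125],"spin": 0}

```text
time_s: 11.23
ee_pos: [0.4636, 0.2053, 0.2583]
eef_rot: [-1.57, 0.0, 1.347]
force: [1.0, 0.2, -1.0]
grip_width: 0.0427
```

Run:
```python
from h import *
delta([.446,.318,.26],89)
```

```text
t 11.23 pos [0.4636 0.2053 0.2583] rot deg [-8.996e+01  2.000e-02  7.717e+01] w 0.0427 F [ 1.   0.2 -1. ]
tool delta mm [106.   -1.7  42.2] spin -11.83
```

Request:
step_arm:
  plan:
    - {"grip": 0.1,"slide": [0.03,0,0.012],"spin": 0}
    - {"grip": 0.1,"slide": [0.03,0,0.012],"spin": 0}
    - {"grip": 0.1,"slide": [0.024,0,0.01],"spin": 0}
    - {"grip": 0.1,"slide": [0.016,0,0.006],"spin": 0}
    - {"grip": 0.1,"slide": [0.006,0,0.002],"spin": 0}
    - {"grip": 0.1,"slide": [0,0,0],"spin": -4}
    - {"grip": 0.1,"slide": [0,0,0],"spin": -4}
    - {"grip": 0.1,"slide": [0,0,0],"spin": -3.8}
    - {"grip": 0.1,"slide": [0,0,0],"spin": 0}
    - {"grip": 0.1,"slide": [0,0,0],"spin": 0}

```text
time_s: 12.07
ee_pos: [0.4474, 0.3158, 0.2586]
eef_rot: [-1.57, 0.0, 1.55]
force: [0.5, 0.0, -1.5]
grip_width: 0.0421
```

Run:
```python
from h import *
delta([.446,.318,.26],89)
np.save("wT.npy",cams.calibration("wrist")["T"])
t=cams.camera("wrist");cv2.imwrite("pics/w9.png",t)
cv2.imwrite("pics/w9c.png",cv2.resize(t[160:350,200:440],None,fx=3.2,fy=3.2,interpolation=cv2.INTER_CUBIC))
t=cams.camera("top");cv2.imwrite("pics/t9.png",t)
```

```text
t 12.07 pos [0.4474 0.3158 0.2586] rot deg [-8.998e+01  2.000e-02  8.882e+01] w 0.0421 F [ 0.5  0.  -1.5]
tool delta mm [ 2.2 -1.4  1.4] spin -0.18
```

View pics/w9.png

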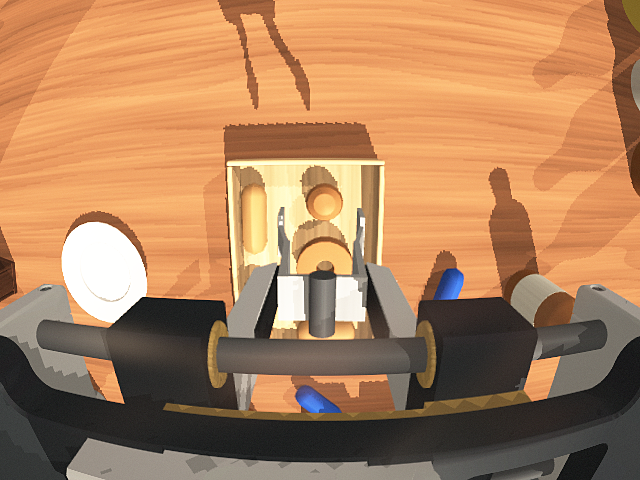

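View pics/w9c.png

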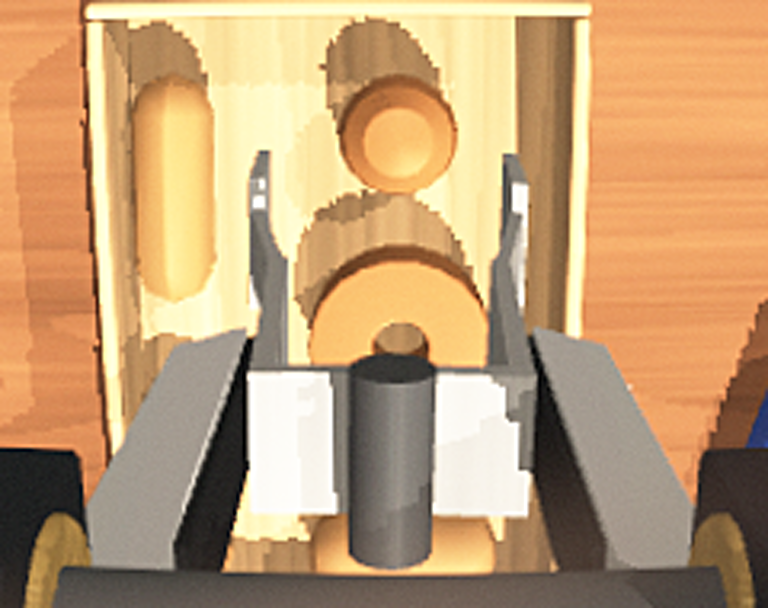

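View pics/t9.png

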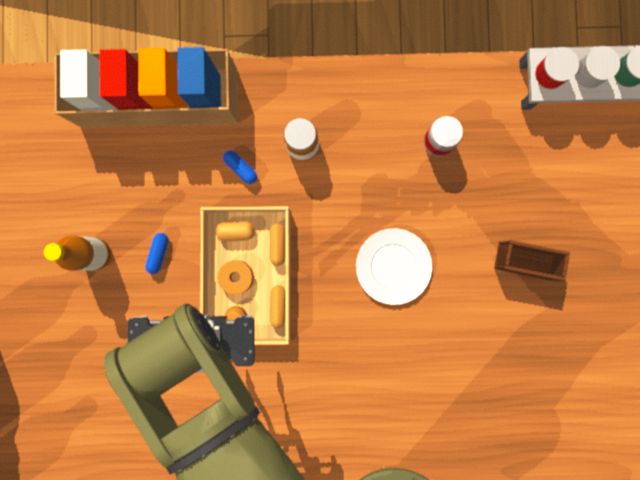

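Run:
```python
from h import *
np.set_printoptions(precision=4,suppress=True)
c=cams.calibration("wrist");c["T"]=np.load("wT.npy")
f=lambda x,y,z:onz("wrist",(200+x/3.2-.35,160+y/3.2-.35),z,c)
for z in(.015,.022,.028):print("roll",f(398.5,134,z))
print("dome top disc",f(398,143,.040))
for z in(.158,.18,.2):print("jaw",f(270,155,z),f(503,158,z))
print("pin",f(391,460,.317), "bin rim",f(92,12,.055),f(590,10,.055))
```

```text
roll [0.4494 0.3201 0.015 ]
roll [0.4483 0.3201 0.022 ]
roll [0.4474 0.3201 0.028 ]
dome top disc [0.4489 0.3198 0.04  ]
jaw [0.4324 0.2851 0.158 ] [0.4345 0.3473 0.158 ]
jaw [0.4287 0.2874 0.18  ] [0.4307 0.3453 0.18  ]
jaw [0.4254 0.2895 0.2   ] [0.4272 0.3434 0.2   ]
pin [0.4494 0.3169 0.317 ] bin rim [0.3963 0.2121 0.055 ] [0.4001 0.3881 0.055 ]
```

The roll (the small dome at wrist (324,201), the bagel behind it) is at about (0.4485, 0.320). The jaws are about 62 mm apart and centred near y = 0.316. I'll shift, lower partway and look again.

Request:
step_arm:
  plan:
    - {"grip": 0.1,"slide": [0.0035,0.008,0],"spin": 0}
    - {"grip": 0.1,"slide": [0,0.016,0],"spin": 0}
    - {"grip": 0.1,"slide": [0,0.02,0],"spin": 0}
    - {"grip": 0.1,"slide": [0,0.02,0],"spin": 0}
    - {"grip": 0.1,"slide": [0,0.012,0],"spin": 0}
    - {"grip": 0.1,"slide": [0,0.008,0],"spin": 0}
    - {"grip": 0.1,"slide": [0,0.004,0],"spin": 0}
    - {"grip": 0.1,"slide": [0,0,0],"spin": 0}
    - {"grip": 0.1,"slide": [0,0,0],"spin": 0}

```text
time_s: 12.92
ee_pos: [0.4478, 0.3199, 0.1713]
eef_rot: [-1.571, -0.0, 1.552]
force: [0.1, 0.2, -1.0]
grip_width: 0.0424
```

Run:
```python
from h import *
delta([.4485,.32,.113],89)
np.save("wT.npy",cams.calibration("wrist")["T"])
t=cams.camera("wrist");cv2.imwrite("pics/w10.png",t)
cv2.imwrite("pics/w10c.png",cv2.resize(t[160:350,200:440],None,fx=3.2,fy=3.2,interpolation=cv2.INTER_CUBIC))
t=cams.camera("scene");cv2.imwrite("pics/s10.png",cv2.resize(t[60:280,280:500],None,fx=2.7,fy=2.7,interpolation=cv2.INTER_CUBIC))
```

```text
t 12.92 pos [0.4478 0.3199 0.1713] rot deg [-9.003e+01 -2.000e-02  8.895e+01] w 0.0424 F [ 0.1  0.2 -1. ]
tool delta mm [ 0.1 58.3 -0.7] spin -0.05
```

View pics/w10c.png

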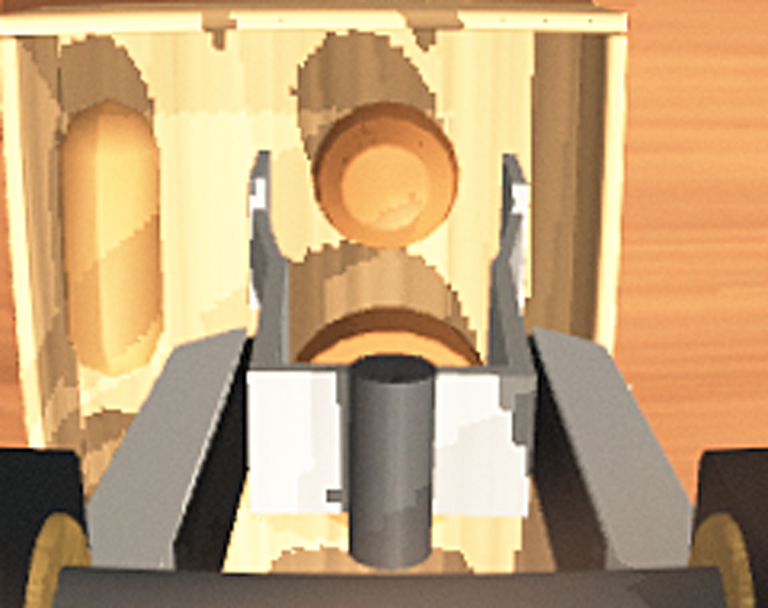

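View pics/s10.png

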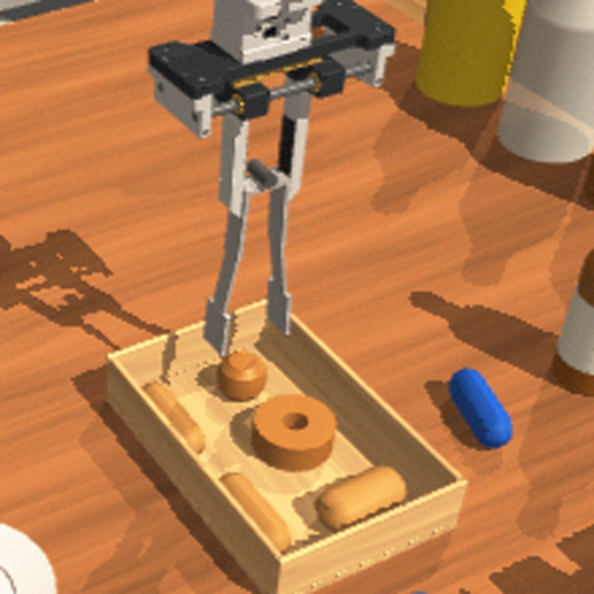

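Run:
```python
from h import *
np.set_printoptions(precision=4,suppress=True)
c=cams.calibration("wrist");c["T"]=np.load("wT.npy")
f=lambda x,y,z:onz("wrist",(200+x/3.2-.35,160+y/3.2-.35),z,c)
for z in(.015,.022,.028):print("roll",f(386.5,174,z))
print("dome top disc",f(384.5,182,.040))
for z in(.071,):print("jaw",f(270,155,z),f(503,158,z))
```

```text
roll [0.4493 0.32   0.015 ]
roll [0.448  0.3201 0.022 ]
roll [0.4469 0.3201 0.028 ]
dome top disc [0.447  0.3195 0.04  ]
jaw [0.433  0.2893 0.071 ] [0.4349 0.3515 0.071 ]
```

Centred (jaw mid y 0.3204, roll 0.3200), so I'm descending.

Request:
step_arm:
  plan:
    - {"grip": 0.1,"slide": [0,0.008,0],"spin": 0}
    - {"grip": 0.1,"slide": [0,0.012,0],"spin": 0}
    - {"grip": 0.1,"slide": [0,0.012,0],"spin": 0}
    - {"grip": 0.1,"slide": [0,0.012,0],"spin": 0}
    - {"grip": 0.1,"slide": [0,0.008,0],"spin": 0}
    - {"grip": 0.1,"slide": [0,0.005,0],"spin": 0}
    - {"grip": 0.1,"slide": [0,0,0],"spin": 0}

```text
time_s: 13.6
ee_pos: [0.4473, 0.3196, 0.1129]
eef_rot: [-1.57, 0.001, 1.553]
force: [-0.6, -0.1, -0.8]
grip_width: 0.0427
```

Run:
```python
from h import *
delta([.4485,.32,.113],89)
t=cams.camera("wrist")
cv2.imwrite("pics/w11c.png",cv2.resize(t[160:350,200:440],None,fx=3.2,fy=3.2,interpolation=cv2.INTER_CUBIC))
```

```text
t 13.6 pos [0.4473 0.3196 0.1129] rot deg [-8.993e+01  4.000e-02  8.896e+01] w 0.0427 F [-0.6 -0.1 -0.8]
tool delta mm [ 0.5 -0.1 -1.2] spin -0.04
```

View pics/w11c.png

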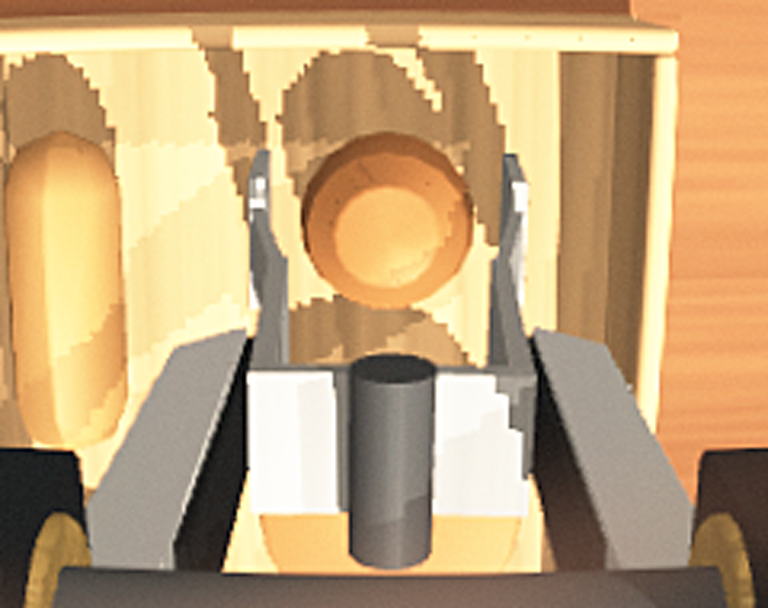

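The roll at crop (388,222) sits between the jaws (270 and 503). Squeezing.

Request:
step_arm:
  plan:
    - {"grip": 0.15,"slide": [0,0,0],"spin": 0}
    - {"grip": 0.2,"slide": [0,0,0],"spin": 0}
    - {"grip": 0.25,"slide": [0,0,0],"spin": 0}
    - {"grip": 0.3,"slide": [0,0,0],"spin": 0}
    - {"grip": 0.4,"slide": [0,0,0],"spin": 0}
    - {"grip": 0.4,"slide": [0,0,0],"spin": 0}
    - {"grip": 0.4,"slide": [0,0,0],"spin": 0}
    - {"grip": 0.4,"slide": [0,0,0],"spin": 0}
  force: 20

```text
time_s: 14.32
ee_pos: [0.4476, 0.3198, 0.1139]
eef_rot: [-1.571, -0.0, 1.553]
force: [0.2, 0.6, -0.6]
grip_width: 0.0398
```

Request:
step_arm:
  plan:
    - {"grip": 0.4,"slide": [0,0,0],"spin": 0}
    - {"grip": 0.4,"slide": [0,0,0],"spin": 0}
  force: 22

```text
time_s: 14.48
ee_pos: [0.4476, 0.3198, 0.1139]
eef_rot: [-1.571, -0.0, 1.553]
force: [0.4, -0.0, 0.2]
grip_width: 0.0395
```

Run:
```python
from h import *
delta([.4485,.32,.113],89)
t=cams.camera("wrist")
cv2.imwrite("pics/w12c.png",cv2.resize(t[160:350,200:440],None,fx=3.2,fy=3.2,interpolation=cv2.INTER_CUBIC))
```

```text
t 14.48 pos [0.4476 0.3198 0.1139] rot deg [-9.001e+01 -1.000e-02  8.897e+01] w 0.0395 F [ 0.4 -0.   0.2]
tool delta mm [ 0.2  0.9 -0.9] spin -0.03
```

View pics/w12c.png

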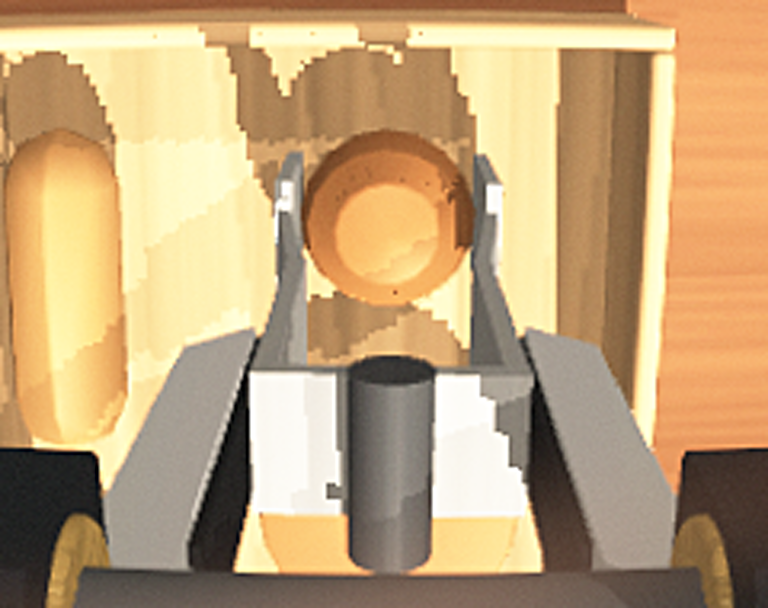

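The jaws are on the roll, at 39.5 mm against the expected 40. Lifting with a slightly firmer squeeze.

Request:
step_arm:
  plan:
    - {"grip": 0.4,"slide": [0,0,0],"spin": 0}
    - {"grip": 0.4,"slide": [0,0,0],"spin": 0}
    - {"grip": 0.4,"slide": [0,-0.003,0],"spin": 0}
    - {"grip": 0.4,"slide": [0,-0.006,0],"spin": 0}
    - {"grip": 0.4,"slide": [0,-0.009,0],"spin": 0}
    - {"grip": 0.4,"slide": [0,-0.012,0],"spin": 0}
    - {"grip": 0.4,"slide": [0,-0.012,0],"spin": 0}
    - {"grip": 0.4,"slide": [0,-0.012,0],"spin": 0}
    - {"grip": 0.4,"slide": [0,-0.012,0],"spin": 0}
    - {"grip": 0.4,"slide": [0,-0.012,0],"spin": 0}
    - {"grip": 0.4,"slide": [0,-0.012,0],"spin": 0}
    - {"grip": 0.4,"slide": [0,-0.012,0],"spin": 0}
    - {"grip": 0.4,"slide": [0,-0.012,0],"spin": 0}
    - {"grip": 0.4,"slide": [0,-0.012,0],"spin": 0}
    - {"grip": 0.4,"slide": [0,-0.012,0],"spin": 0}
    - {"grip": 0.4,"slide": [0,-0.009,0],"spin": 0}
    - {"grip": 0.4,"slide": [0,-0.006,0],"spin": 0}
    - {"grip": 0.4,"slide": [0,-0.003,0],"spin": 0}
    - {"grip": 0.4,"slide": [0,0,0],"spin": 0}
  force: 25

```text
time_s: 16.12
ee_pos: [0.4477, 0.3198, 0.2703]
eef_rot: [-1.571, -0.0, 1.553]
force: [-0.2, 0.1, -1.7]
grip_width: 0.0397
```

Run:
```python
from h import *
delta([.546,-.0155,.265])
t=cams.camera("wrist")
cv2.imwrite("pics/w13.png",t)
t=cams.camera("scene");cv2.imwrite("pics/s13.png",t)
```

```text
t 16.12 pos [0.4477 0.3198 0.2703] rot deg [-9.003e+01 -2.000e-02  8.896e+01] w 0.0397 F [-0.2  0.1 -1.7]
tool delta mm [-333.5    5.3 -104.4] spin None
```

View pics/w13.png

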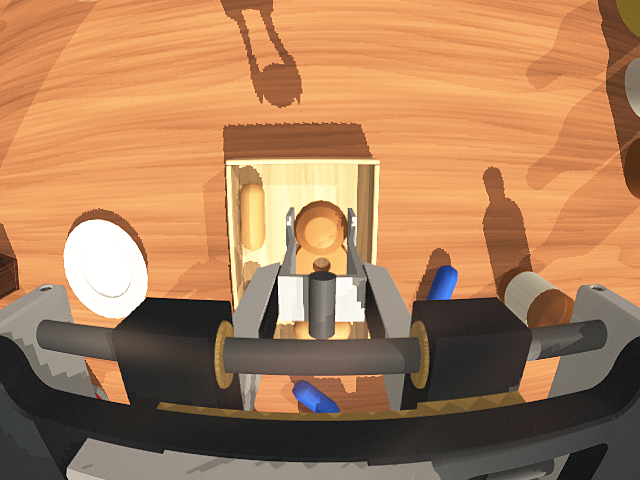

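View pics/s13.png

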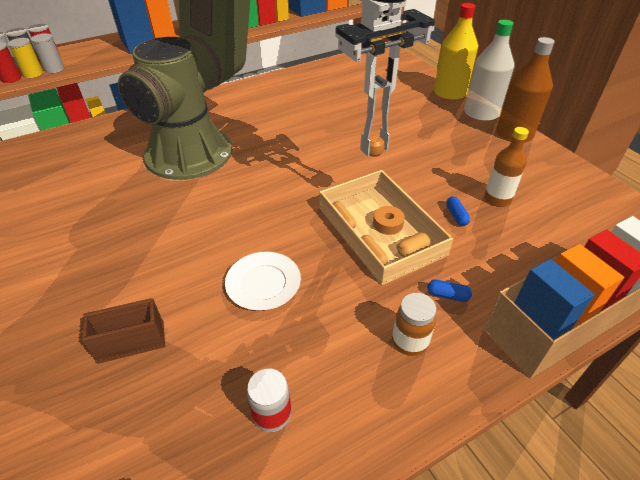

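The roll is lifted in the jaws at scene (376,147), and the bagel and three buns are still in the bin. Moving to the plate.

Request:
step_arm:
  plan:
    - {"grip": 0.4,"slide": [-0.006,0,-0.0019],"spin": 0}
    - {"grip": 0.4,"slide": [-0.012,0,-0.0038],"spin": 0}
    - {"grip": 0.4,"slide": [-0.018,0,-0.0056],"spin": 0}
    - {"grip": 0.4,"slide": [-0.024,0,-0.0075],"spin": 0}
    - {"grip": 0.4,"slide": [-0.024,0,-0.0075],"spin": 0}
    - {"grip": 0.4,"slide": [-0.024,0,-0.0075],"spin": 0}
    - {"grip": 0.4,"slide": [-0.024,0,-0.0075],"spin": 0}
    - {"grip": 0.4,"slide": [-0.024,0,-0.0075],"spin": 0}
    - {"grip": 0.4,"slide": [-0.024,0,-0.0075],"spin": 0}
    - {"grip": 0.4,"slide": [-0.024,0,-0.0075],"spin": 0}
    - {"grip": 0.4,"slide": [-0.024,0,-0.0075],"spin": 0}
    - {"grip": 0.4,"slide": [-0.024,0,-0.0075],"spin": 0}
    - {"grip": 0.4,"slide": [-0.024,0,-0.0075],"spin": 0}
    - {"grip": 0.4,"slide": [-0.022,0,-0.0069],"spin": 0}
    - {"grip": 0.4,"slide": [-0.018,0,-0.0056],"spin": 0}
    - {"grip": 0.4,"slide": [-0.012,0,-0.0038],"spin": 0}
    - {"grip": 0.4,"slide": [-0.006,0,-0.0019],"spin": 0}
    - {"grip": 0.4,"slide": [0,0,0],"spin": 0}
    - {"grip": 0.4,"slide": [0,0,0],"spin": 0}
    - {"grip": 0.4,"slide": [0,0,0],"spin": 0}

```text
time_s: 17.88
ee_pos: [0.5459, -0.0153, 0.2699]
eef_rot: [-1.571, -0.0, 1.554]
force: [-0.7, -0.2, -1.5]
grip_width: 0.0394
```

Run:
```python
from h import *
np.set_printoptions(precision=4,suppress=True)
delta([.546,-.0155,.265])
c=cams.calibration("wrist");c["T"]=c["T"].copy()
t=cams.camera("wrist");cv2.imwrite("pics/w14.png",t)
s=cams.camera("scene");cv2.imwrite("pics/s14.png",s)
p=cams.camera("top");cv2.imwrite("pics/t14.png",p)
for a in [(.546,-.0155,.016)]: print("plate ctr expected in wrist",proj("wrist",a,c))
for k in range(0,360,60):
    a=np.radians(k);print(k,proj("wrist",(.546+.08*np.cos(a),-.0155+.08*np.sin(a),.015),c))
```

```text
t 17.88 pos [ 0.5459 -0.0153  0.2699] rot deg [-90.    -0.01  89.01] w 0.0394 F [-0.7 -0.2 -1.5]
tool delta mm [-0.2  4.9 -0.2] spin None
plate ctr expected in wrist [320.3982 198.8529]
0 [321.4909 259.0664]
60 [374.3414 228.5859]
120 [374.8041 166.7617]
180 [319.2626 135.4558]
240 [264.9572 168.7096]
300 [267.6412 230.3992]
```

View pics/w14.png

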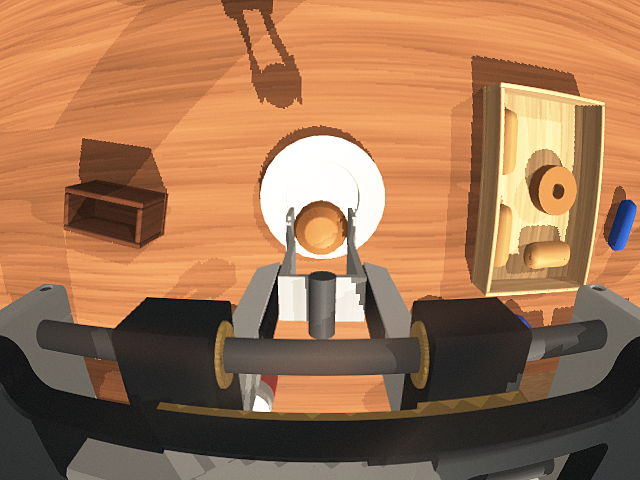

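View pics/s14.png

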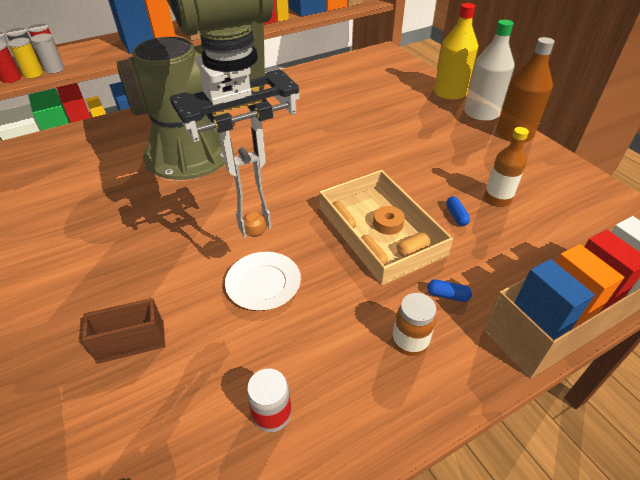

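Request:
step_arm:
  plan:
    - {"grip": 0.4,"slide": [0.0015,0,0],"spin": 0}
    - {"grip": 0.4,"slide": [0,0,0],"spin": 0}
    - {"grip": 0.4,"slide": [0,0,0],"spin": 0}
    - {"grip": 0.4,"slide": [0,0,0],"spin": 0}
    - {"grip": 0.4,"slide": [0,0,0],"spin": 0}
    - {"grip": 0.4,"slide": [0,0,0],"spin": 0}

```text
time_s: 18.53
ee_pos: [0.5461, -0.0146, 0.2698]
eef_rot: [-1.571, 0.0, 1.553]
force: [-0.1, 0.1, -2.1]
grip_width: 0.0395
```

Run:
```python
from h import *
for z in(.14,.16,.18,.2):print(z,proj("scene",(.546,-.014,z)))
delta([.546,-.014,.27])
t=cams.camera("wrist");s=cams.camera("scene")
a=cv2.resize(t[120:340,220:420],(364,400));b=cv2.resize(s[130:310,170:345],(389,400))
cv2.imwrite("pics/f.png",np.hstack([a,b]))
```

```text
0.14 [255.78297185 237.86850223]
0.16 [254.67786266 230.43034621]
0.18 [253.53618602 222.74606574]
0.2 [252.35609639 214.80323911]
t 18.53 pos [ 0.5461 -0.0146  0.2698] rot deg [-90.     0.    88.97] w 0.0395 F [-0.1  0.1 -2.1]
tool delta mm [ 0.6 -0.2  0.1] spin None
```

View pics/f.png

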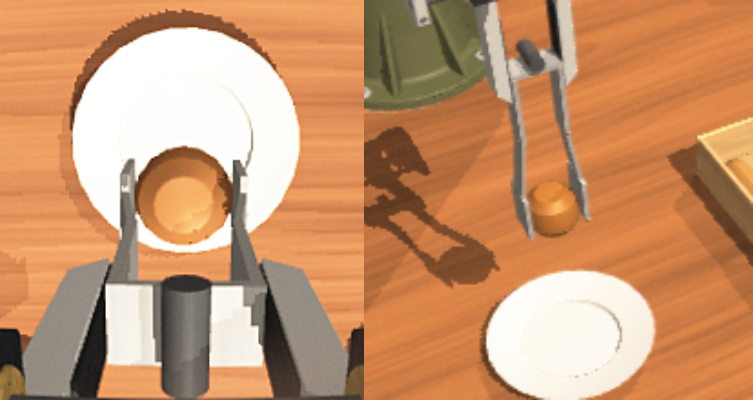

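The roll is held steady in the jaws at z ≈ 0.18 m over the plate's centre, so I'm handing in.

```bash
python3 -c "
from station import hand_in
print(hand_in())"
```

```text
the job is handed in; nothing more can be done
None
```

I took the tongs out of the stand and used them to pick the round roll out of the bread bin. I handed in at about 18.6 s, still holding it squeezed over the plate.

**Last checks:**
- **Hold:** the grip stayed steady at 39.5 mm, close to the 40 mm expected with the jaws on the roll. The squeeze was 25 N. The last camera pictures show the roll intact between the jaws.
- **Position:** the tool was at (0.546, -0.015). I put the plate's centre at about (0.546, -0.014), though the camera views disagreed by about 6 mm in x and 2–3 mm in y.
- **Height:** the roll's centre was at about 0.18 m, with its underside at about 0.16 m.
- **Other things:** the plate had not moved, and the bagel and all three buns were still in the bin. The gripper did not touch the roll.

**What failed along the way:**
- **First lift:** the first squeeze, at a 50 mm reading, did not hold, so the gripper rose without the tongs. The tongs stayed in the stand undisturbed, and a tighter squeeze (about 42.5 mm) lifted them.
- **Bin rim:** the wrist and top views disagreed by about 4 mm in x and 6 mm in y. I centred the jaws on the roll from the wrist picture alone.

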